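# Slide a tray of calibration weights across the gap to its dock

### The arm

A 7-joint arm with a two-finger parallel gripper is mounted at the origin on the work surface. World frame = base frame: x ahead of the robot, y to its left, z up, the work surface at z = 0. Lengths are in m, angles in rad, forces in N, time in s.
With the tool pointing down it reaches from about 0.4 to 0.9 m from the base axis. Payload 5.5 kg.
Tool frame: the origin (TCP) lies midway between the tips of the shut fingers; the grasp point (between the pads) lies 19 mm behind it; z points along the fingers, y is the direction in which the jaws open and shut (so a half turn about z gives the same grasp; the last joint's range is limited). The gripper opens to 85 mm and grips with 20 to 120 N. Pads are 22 mm wide; open, the fingers measure 114 mm over their backs; the gripper's body (76 mm by 85 mm) begins 54 mm behind the grasp point. The pads swing forward as they close: fully open they stand 13 mm farther back than shut.
Start: joints at [1.529, 0.501, -0.427, 1.55, 0.221, 1.138, -0.21], TCP at [0.195, -0.62, 0.231] pointing down, gripper open.
Joint ranges: [-2.88, 2.88], [-0.31, 2.03], [-1.54, 1.56], [0.2, 2.42], [-1.41, 4.55], [0.19, 2.02], [-2.57, 2.57]. Speed limits (rad/s): [2.57, 2.57, 3.14, 3.14, 3.14, 3.14, 3.14].

### API

Orientations are given as a rotation vector (axis times angle).
In Python, from workcell import r gives the robot as it stands.
- The arm moves only by the tool move_arm, never from a script. Its argument "deltas" is a list of rows, each a list of 7 numbers: the shift along the tool's x, y, z in m, then the turn, a rotation vector about the tool's x, y, z in rad, then the closure in counts, from 0 (fully open) to 255 (shut). In form: [[x, y, z, ax, ay, az, grip], ...]. A call has 1 to 10 rows; each row shifts and turns the commanded pose from where the row before left it, along the tool's axes as they then stand; what a row does not reach is not made up. A row lasts 1/12 s, in which the tool goes at most 41.7 mm and 7.16 degrees, less where a joint would pass 70% of its speed; a pose out of reach is approached as far as the arm can. A call is refused whole if a number of a shift passes 0.0417 or a number of a turn 0.125, either way. A call with a gripper value outside its range is refused whole. The fingers move at their own pace and stop on an object; "newtons" is the grip in N (left out, the last holds). Time passes only in rows, so rows that do not move let the fingers close. It gives the time, the measured TCP pose, the force and the opening at its end, in the units of the state.
- r.observe(): the state, without advancing time (a new reading comes with each control period).
- r.camera(name): name is "scene" or "top" or "wrist"; returns (picture, depth): 480x640x3 uint8, red, green, blue; 480x640 float32, m along the optical axis (not along the pixel's ray), 0 where there is no reading.
- r.calibration(name): a dict with "fx", "fy", "cx", "cy" (pixels), "eye" and "attitude" of the camera in the world; the wrist camera has in their place "hand_eye" (4x4, takes a point from camera to tool coordinates, whose origin is the TCP and whose axes are the flange's). Camera axes: x right, y down, z forward; pixel columns grow to the right and rows downward; lengths in m; the calibration is good to about 2 mm. The wrist camera is an equidistant fisheye: a pixel r from the principal point sees the ray r / f radians off the axis. A picture is of the moment at which its call begins: read the wrist's pose just before it. calibration takes no time and is no camera call.
- r.sign_off(): hands the job in, once; it reports no verdict.
The state is a dict: "clock": time; "qpos": joint angles; "joint_velocities": joint speeds; "joint_efforts": joint torques, N m; "tool_pos": TCP position; "tcp_rot": TCP orientation; "ft_force": force on the tool from outside, world axes, zero at the start; "moment": the same for the moment, N m; "width": finger opening in m.
Only numpy, scipy, OpenCV 4.12 (cv2) and the standard library are available. Lean on these libraries where they do the work, as an engineer would, in place of code of your own. Each camera call takes 0.05 s, during which the arm holds its last target.

### The job

Slide the green tray of brass weights off the white loading stand, across the open gap and into the grey dock, until its nose squeezes the orange spring bumper, then let go and leave it resting there. Keep it level and down on the surfaces all the way: don't let the heavy nose dip into the gap, don't pick the tray up, don't ram the bumper or press hard, keep the little white jar standing on the tray, and leave the other things on the bench where they are.

Things in the scene. Friction and masses are not known exactly. Their poses are not given: they have to be found in the camera images.
- stand_edge (a point): Middle of the top edge of the white loading stand, on the side facing the gap, at deck height (60 mm above the bench). The fixed stand's flat deck is 170 mm wide (its x) and reaches 220 mm back along its -y; a thin blue line lies along this edge. Its +y axis points straight across the gap to the dock.
- dock_edge (a point): Middle of the near edge of the fixed grey dock, at its deck height: 58.5 mm above the bench, 1.5 mm lower than the stand, first few mm bevelled. Its +y is the sliding direction, along which the 170 mm wide (x), 235 mm long deck runs. Dock and stand are parallel and in line; the open gap between their edges is 64 to 80 mm.
- dock_mid (a point): Middle of the dock's deck, 110 mm past its near edge, same axes. Blue guide rails, 14 mm high, stand on the deck along y, 122 mm apart inside (6 mm to spare each side of the tray), centred on this point's axis; their flared mouths start about 20 mm from the near edge.
- stop: Dark steel stop block at the dock's far end, 70 mm wide, 42 mm high, carrying the orange spring bumper. Origin at the middle of its near (-y) face at dock deck height, 213 mm past the dock's near edge. The stop stands at most 15 N.
- bumper (a point): Fixed point in mid travel of the orange bumper pad's face (pad 46 mm wide, 20 mm high, this point at its mid height, 17 mm above the dock deck, 33 mm before the stop's face). The real face stands anywhere within 15 mm of it along y: its screw setting changes and is not reported, so feel for it. The pad yields at 1 N, rises 0.9 N per mm and bottoms hard after 6 mm, damped; friction holds the tray against it.
- tray_grip (a point): Grip point in the middle of the black upright block at the tray's tail, 42 mm above the tray's underside, 62 mm behind the tray's middle. The block is 30 mm wide (tray x), 14 mm thick (tray y) and rises to 58 mm above the underside. It can be pinched from above across its thickness or width. Axes are the tray's: +y to the nose, z up.
- tray: Green metal tray, 110 mm wide (x), 150 mm long (y), origin at the middle of its underside; floor 4 mm, side walls 20 mm, front wall 30 mm high, open tail, nose at +y. Fixed brass weights (to 55 mm high) near the nose make its 0.6 kg balance 35 to 40 mm behind the nose, less than the gap: the nose dips unless the tail is held down. Slides at 1 to 4 N.
- tray_nose (a point): Middle of the tray's front end, at underside height (75 mm ahead of the tray's origin).
- tray_tail (a point): Middle of the tray's tail end, at underside height (75 mm behind the tray's origin).
- jar_mid (a point): Middle of the little white capped jar (26 mm across, 36 mm high) standing loose on the tray floor beside the middle; z up.
- jar: The same little white jar; origin at the middle of its underside.
- calculator: Pocket calculator, 75 x 155 x 14 mm, a bystander; origin at the middle of its underside.
- pen: Blue pen, 130 mm long, 11 mm thick, a bystander; origin at the middle of its underside.
- forceps: Steel forceps, 125 mm long, lying flat, a bystander; origin at the middle of its underside.
- vial: White capped vial, 32 mm across, 50 mm high, standing on the bench, a bystander; origin at the middle of its underside.
- block: Small aluminium block with three holes, 50 x 70 x 20 mm, a bystander; origin at the middle of its underside.
- tube_rack: Yellow rack of tubes with green caps, 70 x 130 x 57 mm, a bystander; origin at the middle of its underside.

How it is judged:
By the outcome, as a careful person would: the job done as asked, in the order asked, and still so for the second after the job is handed in, with the robot touching nothing.
It also fails if it takes over 45 s, if anything falls off the work surface, if the arm or the gripper's body presses on something with over 40 N, if the wrist force passes 120 N, or if a joint passes its speed limit or range.

## Working session

There is one attempt and no reset: what is moved stays moved. The work goes in short steps, Python scripts to look and compute and a tool call to move; the robot and the scene stay as the last step left them, time stands still between calls to the robot, and variables do not carry over. Pictures are saved under pics/ and viewed, and the job is handed in when it is done.

Besides the shell and the picture viewer there is one more tool, called in YAML: its name, and indented under it one key for each argument. move_arm: Moves the arm, as the interface text tells. Its arguments: {"type":"object","properties":{"deltas":{"type":"array","items":{"type":"array","items":{"type":"number"}}},"newtons":{"type":"number"}},"required":["deltas"]}

```bash
mkdir -p pics; ls
python3 - <<'E'
from workcell import r
import cv2,numpy as np
s=r.observe();print(s)
for n in ("scene","top"):
    p,d=r.camera(n);cv2.imwrite(f"pics/{n}0.png",p[:,:,::-1]);np.save(f"pics/{n}0.npy",d);np.save(f"pics/{n}0rgb.npy",p);print(n,r.calibration(n))
print(r.calibration("wrist"))
E
```

```text
pics
{'clock': 0.0, 'qpos': array([ 1.5292179 ,  0.50182378, -0.42679219,  1.55147466,  0.22081738,
        1.13829614, -0.21029268]), 'joint_velocities': array([-0.00345824,  0.0001728 ,  0.00024717,  0.00119987,  0.0010235 ,
        0.00116259,  0.00025513]), 'joint_efforts': array([ 4.22431194e-04, -5.69530964e+01, -5.81607297e+00, -2.80945837e+01,
        1.05718762e-02,  1.21968531e-02,  1.12870157e-05]), 'tool_pos': array([ 0.19479542, -0.61938827,  0.23026427]), 'tcp_rot': array([-3.10326503e+00, -4.76718596e-01,  3.95994202e-04]), 'ft_force': array([-0.11525566, -0.4377815 ,  0.15262394]), 'moment': array([-0.00239129,  0.00214603, -0.01991818]), 'width': 0.08537260360422022}
scene {'fx': 507.2224207290835, 'fy': 507.2224207290835, 'cx': 325.2469832247807, 'cy': 249.12124178128906, 'eye': array([1.13791989, 0.01586207, 0.95194613]), 'attitude': array([-1.81489529, -1.99084622,  0.60318742])}
top {'fx': 599.3054453220135, 'fy': 599.3054453220135, 'cx': 321.96765745003046, 'cy': 232.12729130317518, 'eye': array([ 0.44990326, -0.05405164,  1.13405653]), 'attitude': array([-2.14658265,  2.19126672, -0.10389449])}
{'fx': 371.64829954431775, 'fy': 371.64829954431775, 'cx': 316.6391477534938, 'cy': 236.79836708312732, 'hand_eye': array([[-3.71966766e-04, -9.63630695e-01, -2.67237246e-01,
         6.84809782e-02],
       [ 9.99999826e-01, -4.80936342e-04,  3.42311265e-04,
         3.84027688e-04],
       [-4.58385746e-04, -2.67237072e-01,  9.63630706e-01,
        -1.42926402e-01],
       [ 0.00000000e+00,  0.00000000e+00,  0.00000000e+00,
         1.00000000e+00]])}
```

View pics/scene0.png

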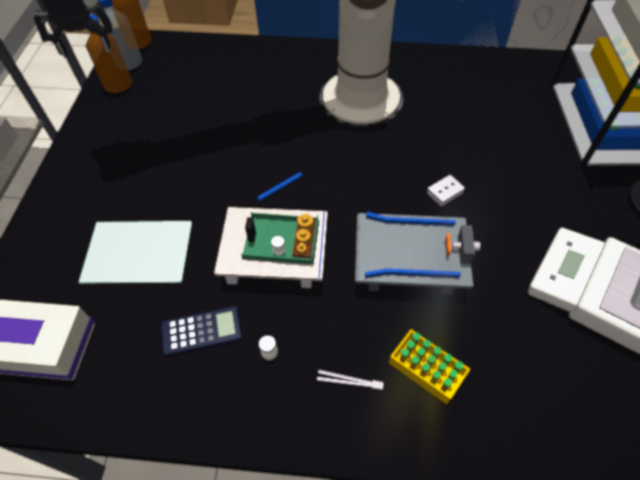

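View pics/top0.png

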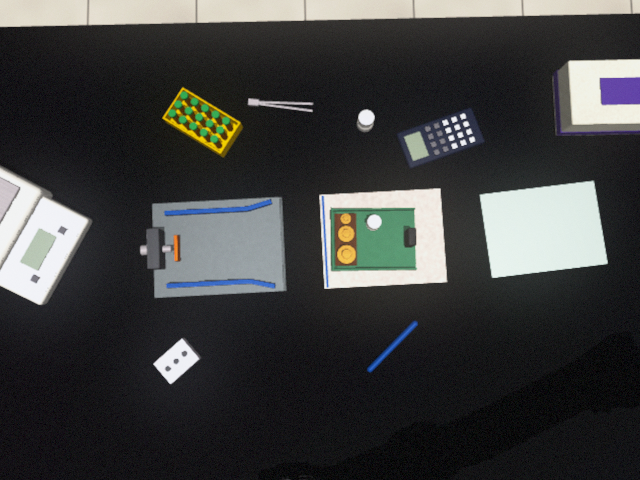

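The top view shows the white stand (corners roughly 320–447 × 190–288), the tray on it with its nose to the left, the black grip block at (410,236), the jar at (374,222), and the dock at 152–286 × 198–297 with the bumper at (177,248). Next I'll measure these.

```bash
cat > h.py <<'E'
import numpy as np,cv2
from scipy.spatial.transform import Rotation as R
from workcell import r
def ray(c,uv,z):
    K=r.calibration(c);uv=np.atleast_2d(np.asarray(uv,float))
    d=np.c_[(uv[:,0]-K['cx'])/K['fx'],(uv[:,1]-K['cy'])/K['fy'],np.ones(len(uv))]
    w=d@R.from_rotvec(K['attitude']).as_matrix().T;e=K['eye']
    t=(z-e[2])/w[:,2];return e+w*t[:,None]
def big(m):
    cs,_=cv2.findContours(m.astype(np.uint8),cv2.RETR_EXTERNAL,cv2.CHAIN_APPROX_NONE)
    return max(cs,key=cv2.contourArea)
def rect(P):
    c,s,a=cv2.minAreaRect((P[:,:2]*1000).astype(np.float32));return c,s,a,cv2.boxPoints((c,s,a))
E
python3 - <<'E'
from h import *
p=np.load('pics/top0rgb.npy');hsv=cv2.cvtColor(p,cv2.COLOR_RGB2HSV)
H,S,V=[hsv[...,i].astype(int) for i in range(3)]
def box(m,x0,x1,y0,y1):
    o=np.zeros_like(m);o[y0:y1,x0:x1]=m[y0:y1,x0:x1];return o
def show(n,m,z):
    c=big(m)[:,0,:];P=ray('top',c,z);q=rect(P);print(n,np.round(q[0],1),np.round(q[1],1),round(q[2],2),np.round(q[3],1).tolist(), 'px',c.min(0),c.max(0))
show('stand',box(V>110,310,460,180,300),.06)
show('dock',box((V>55),145,300,185,305),.0585)
show('green',box((H>55)&(H<90)&(S>90)&(V>50),325,425,200,280),.08)
show('blueline',box((H>100)&(H<130)&(S>80),315,335,185,300),.06)
show('railtop',box((H>100)&(H<130)&(S>120),160,300,195,230),.0725)
show('railbot',box((H>100)&(H<130)&(S>120),160,300,270,300),.0725)
show('block',box(V<60,400,420,220,255),.118)
show('bumper',box((H<15)&(S>150)&(V>100),165,190,225,275),.0855)
show('jar',box((S<50)&(V>120),362,386,212,234),.1)
d=np.load('pics/top0.npy')
print('tops z',[1.134-d[y,x] for x,y in((410,236),(374,222),(430,270),(230,250),(345,234),(390,255))])
im=cv2.resize(p[180:310,140:460,::-1],None,fx=2.5,fy=2.5,interpolation=cv2.INTER_CUBIC);cv2.imwrite('pics/crop.png',im)
E
```

```text
stand [ 544.5 -160. ] [171. 221.] 1.87 [[455.3999938964844, -52.29999923706055], [462.6000061035156, -273.20001220703125], [633.5999755859375, -267.6000061035156], [626.4000244140625, -46.70000076293945]] px [319 188] [447 288]
dock [534.5 142.2] [172.5 251.3] 1.88 [[444.20001220703125, 265.0], [452.3999938964844, 13.800000190734863], [624.9000244140625, 19.5], [616.5999755859375, 270.70001220703125]] px [145 196] [286 297]
green [ 541.5 -140.6] [146.4 107.9] 89.86 [[487.3999938964844, -213.6999969482422], [595.2999877929688, -213.89999389648438], [595.5999755859375, -67.5999984741211], [487.70001220703125, -67.30000305175781]] px [331 208] [415 269]
blueline [541.1 -56.1] [162.7   2.7] 1.91 [[459.79998779296875, -57.5], [459.8999938964844, -60.20000076293945], [622.5, -54.70000076293945], [622.4000244140625, -52.0]] px [322 196] [327 286]
railtop [600.3 133.1] [ 14.5 190.6] 5.02 [[584.7000122070312, 227.39999389648438], [601.4000244140625, 37.599998474121094], [615.7999877929688, 38.900001525878906], [599.2000122070312, 228.6999969482422]] px [165 200] [271 215]
railbot [468.8 129.4
[... 219 characters left out ...]
44 [[522.0, -193.5], [525.2000122070312, -204.39999389648438], [552.0, -196.5], [548.7999877929688, -185.60000610351562]] px [405 230] [412 246]
bumper [532.3 205.8] [44.3  6.6] 2.68 [[510.0, 208.0], [510.29998779296875, 201.5], [554.5999755859375, 203.5], [554.2999877929688, 210.10000610351562]] px [174 235] [178 260]
jar [ 568.5 -141.5] [26. 28.] 88.42 [[554.0999755859375, -154.10000610351562], [582.0999755859375, -154.89999389648438], [582.7999877929688, -128.89999389648438], [554.7999877929688, -128.10000610351562]] px [366 214] [381 230]
tops z [np.float32(0.11317003), np.float32(0.09140575), np.float32(0.060938), np.float32(0.05652213), np.float32(0.106509686), np.float32(0.062461734)]
```

View pics/crop.png

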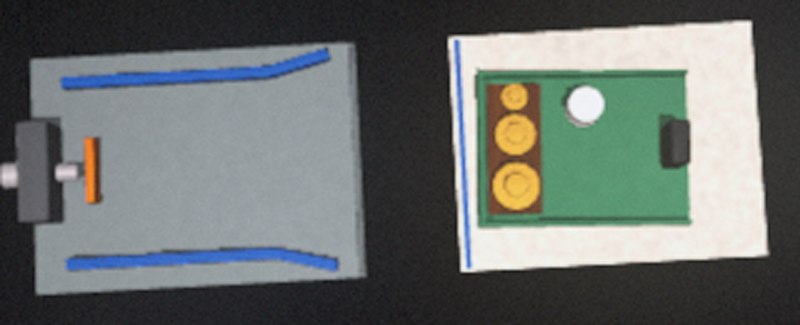

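move_arm:
  deltas:
    - [0,0,0,0,0,0.076,0]
    - [0,0,0,0,0,0.076,0]
    - [0,0,0,0,0,0.076,0]
    - [0,0,0,0,0,0.076,0]
    - [0.017,-0.02,0,0,0,0,0]
    - [0.017,-0.02,0,0,0,0,0]
    - [0.017,-0.02,0,0,0,0,0]
    - [0.017,-0.02,0,0,0,0,0]
    - [0.017,-0.02,0,0,0,0,0]
    - [0.017,-0.02,0,0,0,0,0]

```text
clock: 0.93
tool_pos: [0.2974, -0.4986, 0.2309]
tcp_rot: [-3.141, -0.001, 0.001]
ft_force: [1.6, -0.2, 0.0]
width: 0.0854
```

move_arm:
  deltas:
    - [0.017,-0.02,0,0,0,0,0]
    - [0.017,-0.02,0,0,0,0,0]
    - [0.017,-0.02,0,0,0,0,0]
    - [0.017,-0.02,0,0,0,0,0]
    - [0.017,-0.02,0,0,0,0,0]
    - [0.017,-0.02,0,0,0,0,0]
    - [0.017,-0.02,0,0,0,0,0]
    - [0.017,-0.02,0,0,0,0,0]
    - [0.017,-0.02,0,0,0,0,0]
    - [0,0,0,0,0,0,0]

```text
clock: 1.77
tool_pos: [0.4539, -0.3137, 0.2314]
tcp_rot: [-3.139, -0.014, -0.004]
ft_force: [0.6, 0.3, 0.2]
width: 0.0851
```

move_arm:
  deltas:
    - [0.0147,-0.0183,0,0,0,0,0]
    - [0.0147,-0.0183,0,0,0,0,0]
    - [0.0147,-0.0183,0,0,0,0,0]
    - [0.0147,-0.0183,0,0,0,0,0]
    - [0.0147,-0.0183,0,0,0,0,0]
    - [0.0147,-0.0183,0,0,0,0,0]
    - [0,0,0,0,0,0,0]
    - [0,0,0,0,0,0,0]

```text
clock: 2.43
tool_pos: [0.5384, -0.2083, 0.231]
tcp_rot: [-3.141, -0.007, 0.001]
ft_force: [0.1, 0.2, -0.8]
width: 0.0856
```

Run:
```python
from h import *
s=r.observe();print(s['tool_pos'],s['tcp_rot'],s['qpos'].round(2))
p,d=r.camera('wrist');cv2.imwrite('pics/w1.png',p[:,:,::-1]);np.save('pics/w1.npy',p);np.save('pics/w1s.npy',np.r_[s['tool_pos'],s['tcp_rot']])
```

```text
[ 0.53843284 -0.20831367  0.23096628] [-3.14069450e+00 -6.55022732e-03  5.88809244e-04] [ 0.77  0.39 -0.57  1.73  0.23  1.08 -1.44]
```

View pics/w1.png

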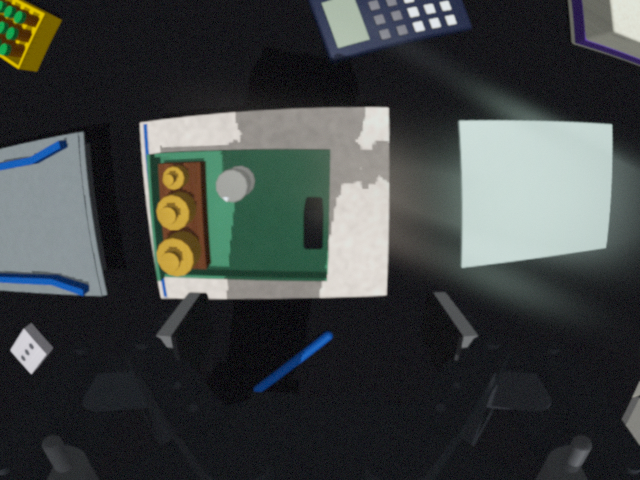

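The wrist view shows the grip block at (313,222), the tray's tail edge at x≈329, and the jar at (235,185). I'll cast these to positions.

```bash
cat >> h.py <<'E'
def wray(uv,z,pos,rot):
    K=r.calibration('wrist');uv=np.atleast_2d(np.asarray(uv,float))-[K['cx'],K['cy']]
    rr=np.hypot(*uv.T);th=rr/K['fx'];k=np.where(rr>0,np.sin(th)/np.maximum(rr,1e-9),0)
    d=np.c_[uv*k[:,None],np.cos(th)]
    T=np.eye(4);T[:3,:3]=R.from_rotvec(rot).as_matrix();T[:3,3]=pos;T=T@K['hand_eye']
    w=d@T[:3,:3].T;e=T[:3,3];return e+w*((z-e[2])/w[:,2])[:,None]
E
python3 - <<'E'
from h import *
p=np.load('pics/w1.npy');s=np.load('pics/w1s.npy')
V=p.max(2).astype(int)
print(V[222,295:335].tolist());print(V[190:255,308].tolist());print(V[190:255,318].tolist())
f=lambda uv,z:print((wray(uv,z,s[:3],s[3:])*1000).round(1).tolist())
f([(303,222),(323,222),(313,197),(313,249)],.118)
f([(329,150),(327,279)],.064); f([(329,150),(327,279)],.08)
f([(152,155),(163,279)],.09)
f([(139.5,123),(164,298)],.06); f([(389,107),(387,296)],.06)
E
```

```text
[88, 91, 89, 87, 90, 91, 91, 83, 67, 47, 39, 37, 35, 33, 34, 37, 38, 35, 43, 39, 43, 39, 42, 46, 43, 38, 45, 57, 76, 90, 99, 96, 97, 110, 128, 154, 180, 204, 214, 218]
[98, 96, 93, 98, 96, 93, 86, 65, 50, 48, 44, 44, 49, 42, 47, 46, 43, 42, 44, 43, 40, 41, 45, 44, 43, 43, 45, 40, 40, 39, 35, 41, 33, 36, 42, 35, 36, 36, 29, 30, 26, 36, 35, 27, 35, 24, 29, 35, 26, 26, 31, 26, 34, 28, 35, 30, 23, 20, 42, 72, 87, 88, 89, 89, 89]
[100, 97, 100, 101, 100, 99, 93, 72, 63, 59, 52, 57, 51, 55, 54, 57, 53, 58, 55, 48, 54, 53, 50, 56, 51, 55, 49, 49, 47, 49, 47, 49, 46, 42, 37, 41, 38, 39, 36, 34, 35, 32, 38, 34, 34, 33, 32, 32, 33, 25, 30, 28, 29, 25, 31, 24, 29, 26, 46, 70, 89, 91, 92, 89, 89]
[[546.8, -198.7, 118.0], [546.9, -212.9, 118.0], [564.8, -205.8, 118.0], [526.9, -205.8, 118.0]]
[[595.6, -218.4, 64.0], [481.8, -217.9, 64.0]]
[[596.2, -217.9, 80.0], [488.2, -217.4, 80.0]]
[[596.5, -74.7, 90.0], [489.4, -74.2, 90.0]]
[[625.4, -48.9, 60.0], [456.6, -58.0, 60.0]]
[[633.3, -268.8, 60.0], [462.6, -274.6, 60.0]]
```

move_arm:
  deltas:
    - [0.003,-0.003,0.02,0,0,0,110]
    - [0,0,0.02,0,0,0,110]
    - [0,0,0.02,0,0,0,110]
    - [0,0,0,0,0,0,110]
    - [0,0,0,0,0,0,110]
  newtons: 20

```text
clock: 2.9
tool_pos: [0.5392, -0.2081, 0.1703]
tcp_rot: [-3.141, 0.002, 0.005]
ft_force: [-0.0, -0.1, 0.2]
width: 0.0486
```

move_arm:
  deltas:
    - [0.002,-0.003,0.02,0,0,0,110]
    - [0,0,0.02,0,0,0,110]
    - [0,0,0.015,0,0,0,110]
    - [0,0,0.015,0,0,0,110]
    - [0,0,0.01,0,0,0,110]
    - [0,0,0,0,0,0,110]
    - [0,0,0,0,0,0,110]

```text
clock: 3.48
tool_pos: [0.5432, -0.2045, 0.092]
tcp_rot: [3.141, 0.0, 0.001]
ft_force: [-0.3, -0.2, 0.9]
width: 0.0486
```

Run:
```python
from h import *
s=r.observe();print(s['tool_pos'],s['tcp_rot'],s['ft_force'])
p,d=r.camera('wrist');cv2.imwrite('pics/w2.png',p[:,:,::-1])
```

```text
[ 0.54319889 -0.20448015  0.09197559] [3.14133108e+00 2.38251301e-04 6.22675144e-04] [-0.29690886 -0.18704292  0.86665216]
```

View pics/w2.png

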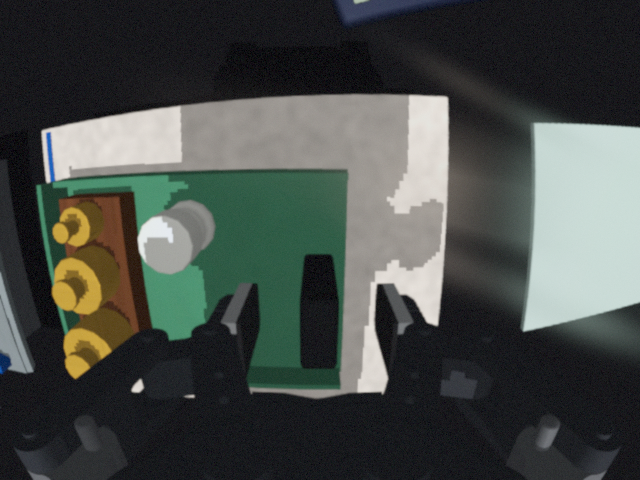

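The block sits between the open pads (fingers at about x=240 and 395, block at 302–340), and the jar is clear at (170,245). I'll lower 6 mm and close.

move_arm:
  deltas:
    - [0,0,0.006,0,0,0,110]
    - [0,0,0,0,0,0,140]
    - [0,0,0,0,0,0,160]
    - [0,0,0,0,0,0,180]
    - [0,0,0,0,0,0,200]
    - [0,0,0,0,0,0,230]
    - [0,0,0,0,0,0,255]
    - [0,0,0,0,0,0,255]
    - [0,0,0,0,0,0,255]
  newtons: 25

```text
clock: 4.28
tool_pos: [0.5434, -0.2041, 0.0857]
tcp_rot: [3.141, 0.001, 0.001]
ft_force: [0.5, 0.1, 1.8]
width: 0.0136
```

Run:
```python
from h import *
s=r.observe();print(s['tool_pos'],s['tcp_rot'],s['ft_force'],s['moment'],s['width'])
p,d=r.camera('wrist');cv2.imwrite('pics/w3.png',p[:,:,::-1])
```

```text
[ 0.54337878 -0.20413961  0.08570211] [3.14120938e+00 1.10841780e-03 1.35912698e-03] [0.54059829 0.07137744 1.83580019] [-0.08073422 -0.030076   -0.02447225] 0.013620323692690036
```

View pics/w3.png

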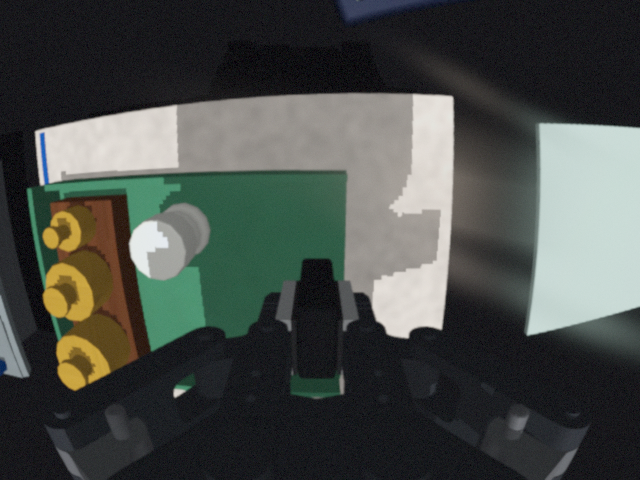

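Gripped: width 13.6 mm, the jar at (165,245) still standing. Next I'll firm the grip, turn the tray to the slide axis and start sliding.

move_arm:
  deltas:
    - [0,0,0,0,0,0,255]
    - [0,0,0.0005,0,0,0,255]
    - [0.0007,-0.002,0,0,0,-0.0055,255]
    - [0.0007,-0.002,0,0,0,-0.0055,255]
    - [0.0007,-0.002,0,0,0,-0.0055,255]
    - [0.0007,-0.002,0,0,0,-0.0055,255]
    - [0.0006,-0.002,0,0,0,-0.0055,255]
    - [0.0006,-0.002,0,0,0,-0.0055,255]
    - [0,0,0,0,0,0,255]
  newtons: 70

```text
clock: 5.08
tool_pos: [0.5476, -0.1928, 0.0858]
tcp_rot: [3.139, 0.053, 0.003]
ft_force: [0.1, -2.0, 7.6]
width: 0.0133
```

```bash
cat > look.py <<'E'
from h import *
import sys
n=sys.argv[1]
s=r.observe();print('t',round(s['clock'],2),'pos',(s['tool_pos']*1000).round(1),'rot',s['tcp_rot'].round(4),'yaw',np.degrees(2*np.arctan2(s['tcp_rot'][1],s['tcp_rot'][0]))%360,'F',s['ft_force'].round(1),'M',s['moment'].round(2),'w',round(s['width'],4))
p,d=r.camera('top');np.save(f'pics/{n}.npy',p)
cv2.imwrite(f'pics/{n}.png',cv2.resize(p[180:310,140:460,::-1],None,fx=2.5,fy=2.5,interpolation=cv2.INTER_CUBIC))
hsv=cv2.cvtColor(p,cv2.COLOR_RGB2HSV);H,S,V=[hsv[...,i].astype(int) for i in range(3)]
m=(H>55)&(H<90)&(S>90)&(V>45);m[:195]=0;m[285:]=0
c=big(m)[:,0,:];P=ray('top',c,.085)*1000
u=np.array([-.0326,.9995]);v=np.array([u[1],-u[0]]);o=np.array([538.6,16.6])
Q=np.c_[(P[:,:2]-o)@v,(P[:,:2]-o)@u]
print('green in dock axes x',Q[:,0].min().round(1),Q[:,0].max().round(1),'y',Q[:,1].min().round(1),Q[:,1].max().round(1))
# fit both long walls
for nm,sel in(('far',lambda k:k.max()),('near',lambda k:k.min())):
    pts=[]
    ys=Q[:,1]
    for a in np.arange(ys.min()+5,ys.max()-5,4):
        k=Q[(ys>=a)&(ys<a+4)]
        if len(k)>1: pts.append((a+2,sel(k[:,0])))
    pts=np.array(pts);med=np.median(pts[:,1]);g=pts[abs(pts[:,1]-med)<4]
    if len(g)>3: f=np.polyfit(g[:,0],g[:,1],1);print(nm,len(g),'median x',med.round(1),'slope deg',np.degrees(f[0]).round(2))
E
python3 look.py t1
```

```text
t 5.08 pos [ 547.6 -192.8   85.8] rot [3.1394e+00 5.3100e-02 2.5000e-03] yaw 1.937644184471749 F [ 0.1 -2.   7.6] M [-0.26  0.12  0.01] w 0.0133
green in dock axes x -54.3 53.5 y -212.5 -71.8
far 18 median x 51.8 slope deg 0.34
near 30 median x -53.3 slope deg -0.91
```

View pics/t1.png

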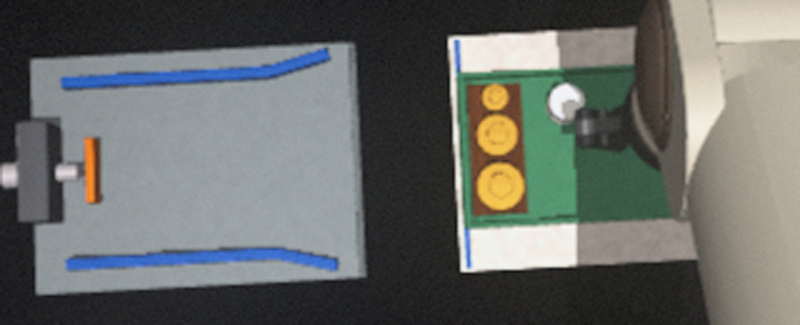

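move_arm:
  deltas:
    - [0,-0.002,0,0,0,0,255]
    - [0,-0.003,0,0,0,0,255]
    - [0,-0.004,0,0,0,0,255]
    - [0,-0.004,0,0,0,0,255]
    - [0,-0.004,0,0,0,0,255]
    - [0,-0.004,0,0,0,0,255]
    - [0,-0.004,0,0,0,0,255]
    - [0,-0.003,0,0,0,0,255]
    - [0,-0.002,0,0,0,0,255]
    - [0,0,0,0,0,0,255]

```text
clock: 5.97
tool_pos: [0.5466, -0.1626, 0.0858]
tcp_rot: [3.14, 0.053, 0.003]
ft_force: [-0.7, -1.4, 7.9]
width: 0.013
```

```bash
python3 look.py t2
```

```text
t 5.97 pos [ 546.6 -162.6   85.8] rot [3.1396e+00 5.2900e-02 2.6000e-03] yaw 1.9321682918256797 F [-0.7 -1.4  7.9] M [-0.2   0.07  0.02] w 0.013
green in dock axes x -55.5 55.8 y -144.0 -40.5
far 18 median x 52.5 slope deg 1.78
near 23 median x -53.8 slope deg -1.08
```

View pics/t2.png

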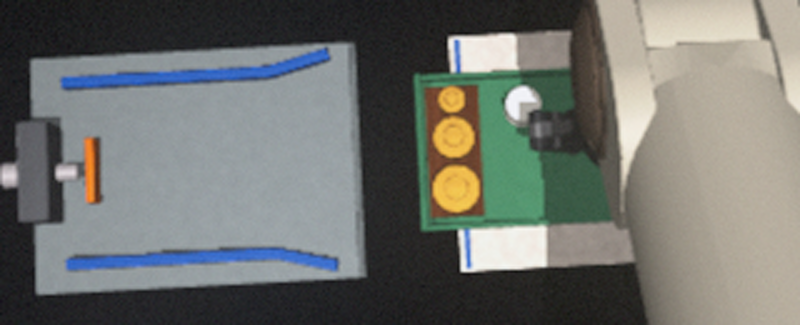

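move_arm:
  deltas:
    - [0,-0.003,0,0,0,0,255]
    - [0,-0.004,0,0,0,0,255]
    - [0,-0.004,0,0,0,0,255]
    - [0,-0.004,0,0,0,0,255]
    - [0,-0.004,0,0,0,0,255]
    - [0,-0.004,0,0,0,0,255]
    - [0,-0.004,0,0,0,0,255]
    - [0,-0.003,0,0,0,0,255]
    - [0,-0.002,0,0,0,0,255]
    - [0,0,0,0,0,0,255]

```text
clock: 6.85
tool_pos: [0.5455, -0.1306, 0.0858]
tcp_rot: [3.14, 0.053, 0.003]
ft_force: [-0.1, -2.0, 8.4]
width: 0.0131
```

```bash
python3 look.py t3
python3 - <<'E'
from h import *
p,d=r.camera('scene');cv2.imwrite('pics/s3.png',cv2.resize(p[190:310,200:500,::-1],None,fx=2.5,fy=2.5,interpolation=cv2.INTER_CUBIC))
E
```

```text
t 6.85 pos [ 545.5 -130.6   85.8] rot [3.1397e+00 5.3000e-02 2.6000e-03] yaw 1.9355404305272808 F [-0.1 -2.   8.4] M [-0.28  0.15 -0.03] w 0.0131
green in dock axes x -55.7 55.7 y -110.4 -8.7
far 18 median x 53.7 slope deg 1.06
near 23 median x -54.2 slope deg -1.06
```

View pics/t3.png

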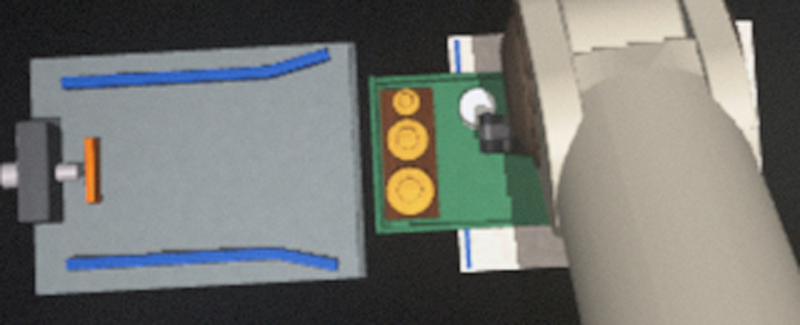

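View pics/s3.png

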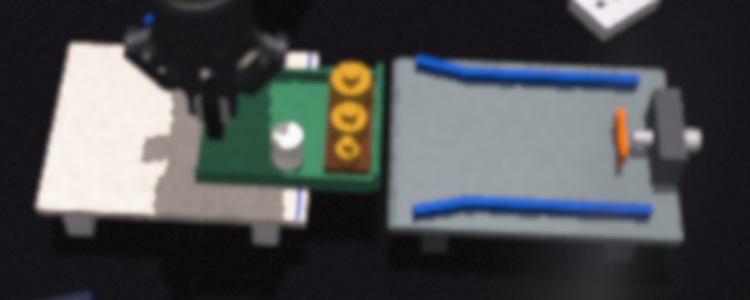

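The tray is level and centred, its nose about 8 mm short of the dock edge, and the jar is upright. Now over the lip slowly.

move_arm:
  deltas:
    - [0,-0.002,0,0,0,0,255]
    - [0,-0.002,0,0,0,0,255]
    - [0,-0.002,0,0,0,0,255]
    - [0,-0.002,0,0,0,0,255]
    - [0,-0.003,0,0,0,0,255]
    - [0,-0.003,0,0,0,0,255]
    - [0,-0.003,0,0,0,0,255]
    - [0,-0.003,0,0,0,0,255]
    - [0,-0.002,0,0,0,0,255]
    - [0,0,0,0,0,0,255]

```text
clock: 7.78
tool_pos: [0.5449, -0.1087, 0.0858]
tcp_rot: [3.139, 0.053, 0.003]
ft_force: [-0.1, -1.9, 8.2]
width: 0.013
```

```bash
python3 look.py t4
```

```text
t 7.78 pos [ 544.9 -108.7   85.8] rot [3.1395e+00 5.2900e-02 3.0000e-03] yaw 1.9314140992420215 F [-0.1 -1.9  8.2] M [-0.31  0.1  -0.01] w 0.013
green in dock axes x -55.4 55.2 y -93.9 11.2
far 19 median x 53.8 slope deg -0.23
near 24 median x -54.6 slope deg -0.82
```

View pics/t4.png

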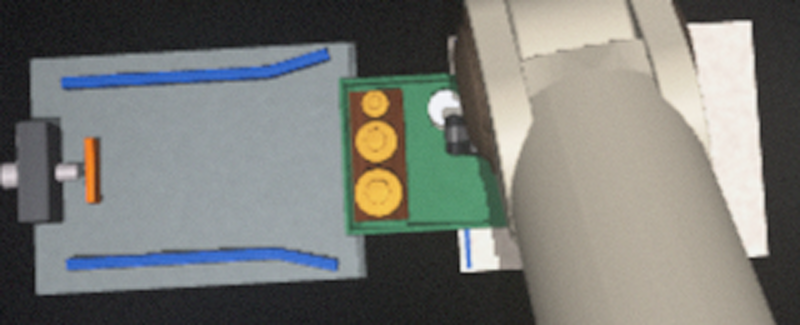

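move_arm:
  deltas:
    - [0,-0.003,0,0,0,0,255]
    - [0,-0.004,0,0,0,0,255]
    - [0,-0.005,0,0,0,0,255]
    - [0,-0.006,0,0,0,0,255]
    - [0,-0.006,0,0,0,0,255]
    - [0,-0.006,0,0,0,0,255]
    - [0,-0.006,0,0,0,0,255]
    - [0,-0.005,0,0,0,0,255]
    - [0,-0.003,0,0,0,0,255]
    - [0,0,0,0,0,0,255]

```text
clock: 8.67
tool_pos: [0.5434, -0.0644, 0.0858]
tcp_rot: [3.139, 0.054, 0.003]
ft_force: [0.7, -0.2, 8.4]
width: 0.0127
```

```bash
python3 look.py t5
```

```text
t 8.67 pos [543.4 -64.4  85.8] rot [3.1394e+00 5.4300e-02 3.0000e-03] yaw 1.9826411178801535 F [ 0.7 -0.2  8.4] M [-0.6   0.09  0.03] w 0.0127
green in dock axes x -55.6 53.9 y -37.2 55.6
far 13 median x 52.4 slope deg 0.42
near 21 median x -54.4 slope deg 1.06
```

View pics/t5.png

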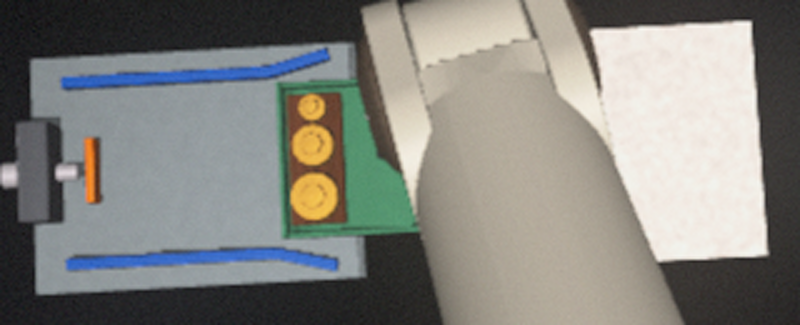

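move_arm:
  deltas:
    - [0.0005,-0.003,0,0,0,0,255]
    - [0.0005,-0.004,0,0,0,0,255]
    - [0,-0.005,0,0,0,0,255]
    - [0,-0.005,0,0,0,0,255]
    - [0,-0.004,0,0,0,0,255]
    - [0,-0.003,0,0,0,0,255]
    - [0,-0.002,0,0,0,0,255]
    - [0,0,0,0,0,0,255]

```text
clock: 9.38
tool_pos: [0.5433, -0.0388, 0.0856]
tcp_rot: [3.139, 0.054, 0.002]
ft_force: [0.1, -1.3, 6.4]
width: 0.0129
```

```bash
python3 look.py t6;  python3 - <<'E'
from h import *
p,d=r.camera('scene');cv2.imwrite('pics/s6.png',cv2.resize(p[190:310,200:500,::-1],None,fx=2.5,fy=2.5,interpolation=cv2.INTER_CUBIC))
E
```

```text
t 9.38 pos [543.3 -38.8  85.6] rot [3.1391e+00 5.3800e-02 2.2000e-03] yaw 1.9643767390426543 F [ 0.1 -1.3  6.4] M [-1.06  0.01 -0.04] w 0.0129
green in dock axes x -54.1 54.0 y 1.1 81.1
far 10 median x 52.6 slope deg -0.74
near 18 median x -53.0 slope deg 0.0
```

View pics/s6.png

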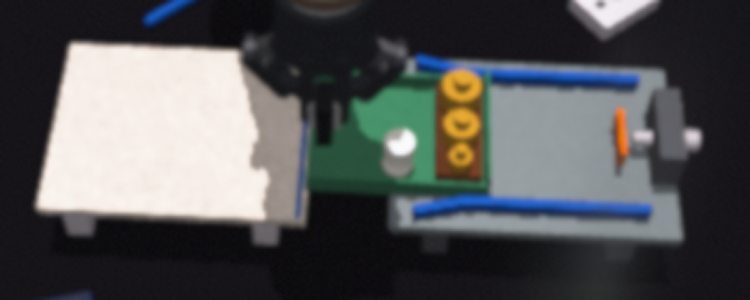

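The tail is at the stand's edge and the jar is upright at (399,148). I'll advance while easing down 1.5 mm to the dock level.

move_arm:
  deltas:
    - [0,-0.002,0,0,0,0,255]
    - [0,-0.002,0.0002,0,0,0,255]
    - [0,-0.002,0.0002,0,0,0,255]
    - [0,-0.002,0.0002,0,0,0,255]
    - [0,-0.002,0.0002,0,0,0,255]
    - [0,-0.002,0.0002,0,0,0,255]
    - [0,-0.002,0.0002,0,0,0,255]
    - [0,-0.002,0,0,0,0,255]
    - [0,0,0,0,0,0,255]

```text
clock: 10.23
tool_pos: [0.5427, -0.0218, 0.0842]
tcp_rot: [3.141, 0.053, 0.002]
ft_force: [0.3, -2.0, 7.1]
width: 0.0128
```

```bash
python3 look.py t7
```

```text
t 10.23 pos [542.7 -21.8  84.2] rot [3.1408e+00 5.3300e-02 2.1000e-03] yaw 1.9453031158470357 F [ 0.3 -2.   7.1] M [-0.47  0.02 -0.02] w 0.0128
green in dock axes x -53.8 54.4 y 24.0 98.2
far 10 median x -47.1 slope deg 0.63
near 17 median x -53.1 slope deg -0.26
```

move_arm:
  deltas:
    - [0,-0.003,0,0,0,0,255]
    - [0,-0.004,0,0,0,0,255]
    - [0,-0.005,0,0,0,0,255]
    - [0,-0.005,0,0,0,0,255]
    - [0,-0.005,0,0,0,0,255]
    - [0,-0.005,0,0,0,0,255]
    - [0,-0.004,0,0,0,0,255]
    - [0,-0.003,0,0,0,0,255]
    - [0,-0.002,0,0,0,0,255]
    - [0,0,0,0,0,0,255]

```text
clock: 11.12
tool_pos: [0.5415, 0.0144, 0.0842]
tcp_rot: [3.141, 0.054, 0.002]
ft_force: [0.3, -1.7, 7.8]
width: 0.013
```

```bash
python3 look.py t8
```

```text
t 11.12 pos [541.5  14.4  84.2] rot [3.1409e+00 5.3900e-02 2.0000e-03] yaw 1.9645902487490625 F [ 0.3 -1.7  7.8] M [-0.4   0.06 -0.  ] w 0.013
green in dock axes x -54.0 54.6 y 78.2 134.6
far 8 median x -47.2 slope deg -1.01
near 12 median x -53.3 slope deg 0.7
```

View pics/t8.png

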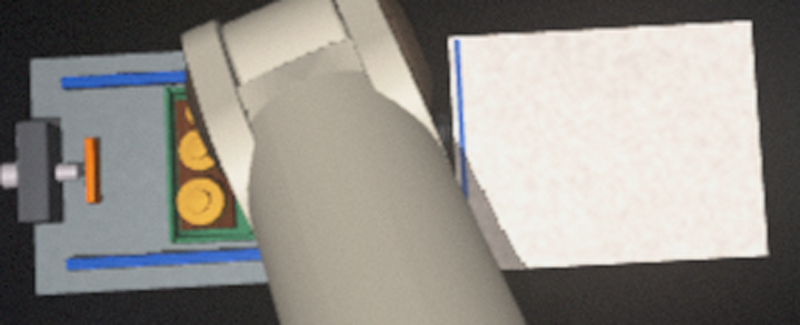

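move_arm:
  deltas:
    - [0,-0.003,-0.0002,0,0,0,255]
    - [0,-0.004,0,0,0,0,255]
    - [0,-0.005,0,0,0,0,255]
    - [0,-0.005,0,0,0,0,255]
    - [0,-0.005,0,0,0,0,255]
    - [0,-0.004,0,0,0,0,255]
    - [0,-0.003,0,0,0,0,255]
    - [0,-0.001,0,0,0,0,255]
    - [0,0,0,0,0,0,255]

```text
clock: 11.92
tool_pos: [0.5402, 0.0445, 0.0843]
tcp_rot: [3.141, 0.054, 0.001]
ft_force: [0.4, -1.6, 5.5]
width: 0.0131
```

```bash
python3 look.py t9
python3 - <<'E'
from h import *
p,d=r.camera('scene');cv2.imwrite('pics/s9.png',cv2.resize(p[190:310,200:500,::-1],None,fx=2.5,fy=2.5,interpolation=cv2.INTER_CUBIC))
E
```

```text
t 11.92 pos [540.2  44.5  84.3] rot [3.1411e+00 5.4000e-02 1.4000e-03] yaw 1.9684940988046098 F [ 0.4 -1.6  5.5] M [-0.44 -0.01  0.03] w 0.0131
green in dock axes x -53.9 -47.3 y 122.0 160.5
far 8 median x -48.1 slope deg -1.86
near 8 median x -53.2 slope deg -1.4
```

View pics/t9.png

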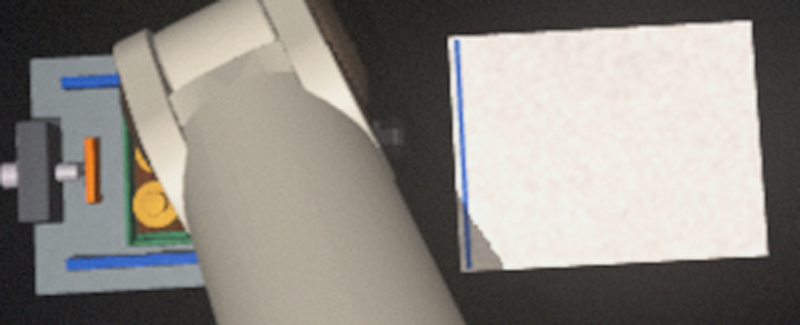

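View pics/s9.png

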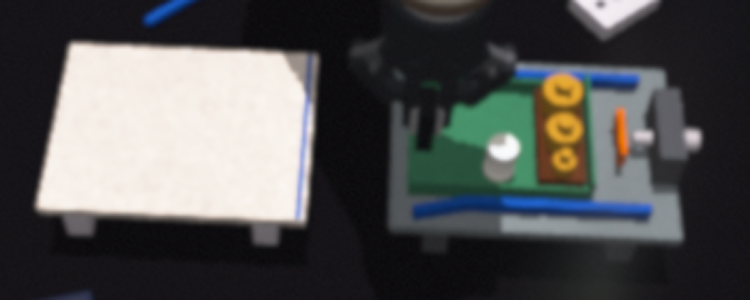

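Jar upright, with about 18–20 mm left to the pad. Approach a bit more, then feel for contact.

move_arm:
  deltas:
    - [0,-0.002,0,0,0,0,255]
    - [0,-0.003,0,0,0,0,255]
    - [0,-0.003,0,0,0,0,255]
    - [0,-0.003,0,0,0,0,255]
    - [0,-0.002,0,0,0,0,255]
    - [0,-0.001,0,0,0,0,255]
    - [0,0,0,0,0,0,255]

```text
clock: 12.6
tool_pos: [0.5397, 0.0582, 0.0843]
tcp_rot: [3.141, 0.053, 0.001]
ft_force: [-0.1, -2.9, 5.7]
width: 0.013
```

move_arm:
  deltas:
    - [0,-0.001,0,0,0,0,255]
    - [0,-0.001,0,0,0,0,255]
    - [0,0,0,0,0,0,255]

```text
clock: 12.85
tool_pos: [0.5397, 0.0599, 0.0843]
tcp_rot: [3.141, 0.053, 0.001]
ft_force: [0.1, -2.4, 5.4]
width: 0.0129
```

move_arm:
  deltas:
    - [0,-0.001,0,0,0,0,255]
    - [0,-0.0005,0,0,0,0,255]
    - [0,0,0,0,0,0,255]

```text
clock: 13.1
tool_pos: [0.5396, 0.0613, 0.0843]
tcp_rot: [3.141, 0.053, 0.001]
ft_force: [-0.0, -2.5, 6.3]
width: 0.0129
```

move_arm:
  deltas:
    - [0,-0.001,0,0,0,0,255]
    - [0,0,0,0,0,0,255]
    - [0,0,0,0,0,0,255]

```text
clock: 13.35
tool_pos: [0.5396, 0.0623, 0.0843]
tcp_rot: [3.141, 0.053, 0.001]
ft_force: [0.5, -2.8, 6.1]
width: 0.013
```

move_arm:
  deltas:
    - [0,-0.001,0,0,0,0,255]
    - [0,0,0,0,0,0,255]
    - [0,0,0,0,0,0,255]

```text
clock: 13.6
tool_pos: [0.5396, 0.0633, 0.0843]
tcp_rot: [3.141, 0.053, 0.001]
ft_force: [0.3, -3.1, 6.5]
width: 0.0128
```

move_arm:
  deltas:
    - [0,-0.001,0,0,0,0,255]
    - [0,0,0,0,0,0,255]
    - [0,0,0,0,0,0,255]

```text
clock: 13.85
tool_pos: [0.5396, 0.0643, 0.0843]
tcp_rot: [3.141, 0.053, 0.001]
ft_force: [-0.2, -2.8, 7.1]
width: 0.0131
```

```bash
python3 look.py t10
```

```text
t 13.85 pos [539.6  64.3  84.3] rot [3.1406e+00 5.2700e-02 1.3000e-03] yaw 1.9235854261098013 F [-0.2 -2.8  7.1] M [-0.59 -0.01 -0.03] w 0.0131
green in dock axes x -54.3 -47.3 y 151.8 179.8
far 5 median x -47.7 slope deg 2.93
near 5 median x -53.2 slope deg -1.8
```

View pics/t10.png

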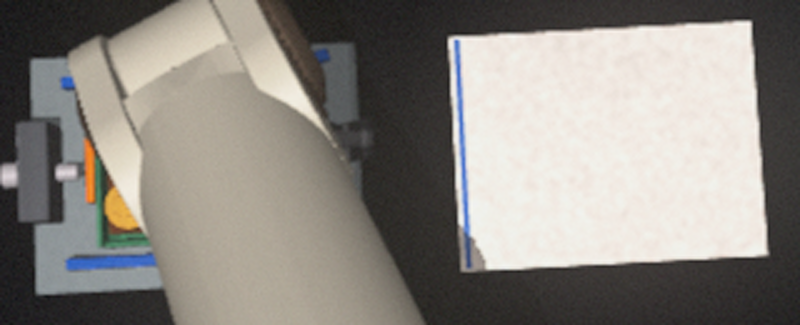

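move_arm:
  deltas:
    - [0,-0.001,0,0,0,0,255]
    - [0,0,0,0,0,0,255]
    - [0,0,0,0,0,0,255]

```text
clock: 14.15
tool_pos: [0.5395, 0.0653, 0.0843]
tcp_rot: [3.141, 0.053, 0.001]
ft_force: [0.8, -3.8, 5.8]
width: 0.013
```

move_arm:
  deltas:
    - [0,-0.001,0,0,0,0,255]
    - [0,0,0,0,0,0,255]
    - [0,0,0,0,0,0,255]

```text
clock: 14.4
tool_pos: [0.5395, 0.0658, 0.0843]
tcp_rot: [3.14, 0.052, 0.001]
ft_force: [0.3, -3.7, 6.0]
width: 0.0133
```

move_arm:
  deltas:
    - [0,-0.001,0,0,0,0,255]
    - [0,0,0,0,0,0,255]
    - [0,0,0,0,0,0,255]

```text
clock: 14.65
tool_pos: [0.5395, 0.0664, 0.0843]
tcp_rot: [3.14, 0.052, 0.001]
ft_force: [1.1, -4.7, 7.0]
width: 0.0131
```

```bash
python3 look.py t11
python3 - <<'E'
from h import *
p,d=r.camera('scene');cv2.imwrite('pics/s11.png',cv2.resize(p[200:290,340:500,::-1],None,fx=5,fy=5,interpolation=cv2.INTER_CUBIC))
E
```

```text
t 14.65 pos [539.5  66.4  84.3] rot [3.1396e+00 5.1900e-02 1.0000e-03] yaw 1.8923430059352893 F [ 1.1 -4.7  7. ] M [-0.92 -0.    0.02] w 0.0131
green in dock axes x -54.2 -47.1 y 155.2 181.5
far 5 median x -47.6 slope deg 3.06
near 5 median x -53.1 slope deg -2.07
```

View pics/s11.png

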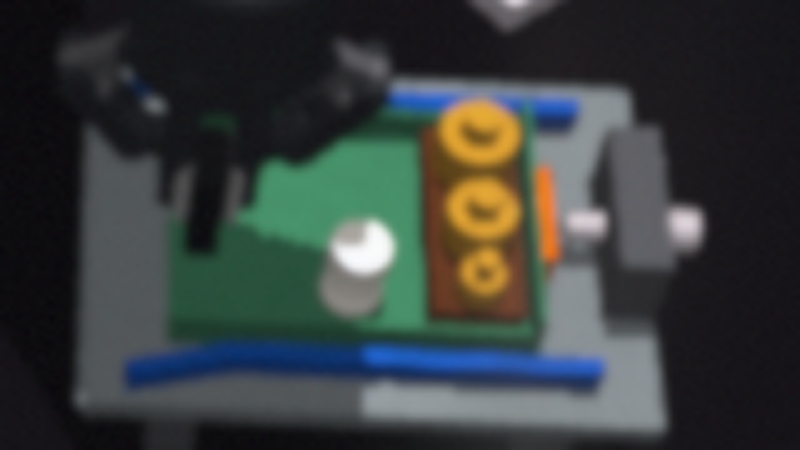

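View pics/t11.png

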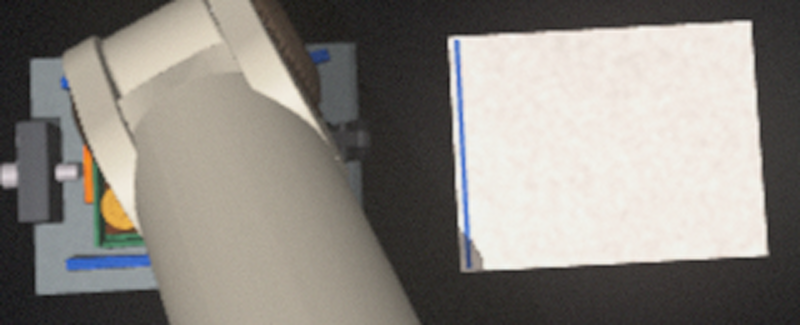

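move_arm:
  deltas:
    - [0,-0.001,0,0,0,0,255]
    - [0,0,0,0,0,0,255]
    - [0,0,0,0,0,0,255]

```text
clock: 15.0
tool_pos: [0.5395, 0.067, 0.0843]
tcp_rot: [3.139, 0.051, 0.001]
ft_force: [-1.0, -5.4, 7.0]
width: 0.0133
```

move_arm:
  deltas:
    - [0,-0.001,0,0,0,0,255]
    - [0,0,0,0,0,0,255]
    - [0,0,0,0,0,0,255]
    - [0,0,0,0,0,0,255]

```text
clock: 15.33
tool_pos: [0.5394, 0.0677, 0.0843]
tcp_rot: [3.139, 0.051, 0.001]
ft_force: [-0.3, -6.2, 7.6]
width: 0.013
```

Run:
```python
from h import *
s=r.observe();print(s['tool_pos'],s['tcp_rot'],s['ft_force'],s['moment'],s['width'])
p,d=r.camera('wrist');cv2.imwrite('pics/w12.png',p[:,:,::-1])
```

```text
[0.53944111 0.06769186 0.08428869] [3.13886808e+00 5.11261019e-02 8.01616781e-04] [-0.27741417 -6.21555774  7.55676508] [-1.07697028  0.01374296  0.03131185] 0.013046623801010387
```

View pics/w12.png

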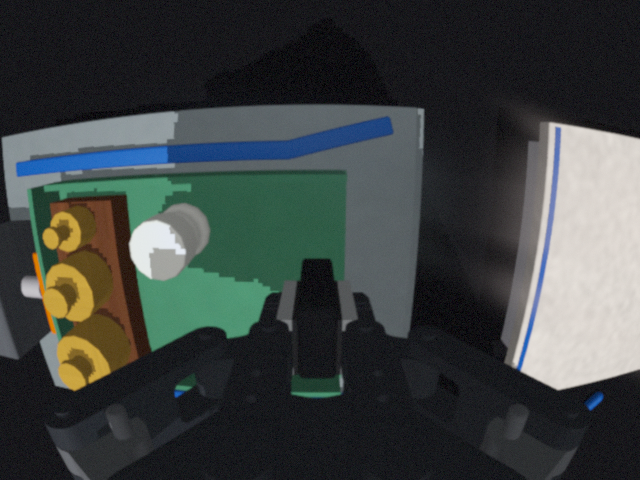

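Tray against the pad, an estimated 2–3 mm squeeze, jar upright at (165,245). Now a gentle release.

move_arm:
  deltas:
    - [0,0,0,0,0,0,255]
    - [0,0,0,0,0,0,225]
    - [0,0,0,0,0,0,220]
    - [0,0,0,0,0,0,216]
    - [0,0,0,0,0,0,212]
    - [0,0,0,0,0,0,208]
    - [0,0,0,0,0,0,200]
    - [0,0,0,0,0,0,180]
    - [0,0,0,0,0,0,150]
    - [0,0,0,0,0,0,130]
  newtons: 20

```text
clock: 16.22
tool_pos: [0.5384, 0.0706, 0.0835]
tcp_rot: [-3.14, -0.055, 0.001]
ft_force: [-0.5, 0.2, 0.1]
width: 0.0418
```

Run:
```python
from h import *
s=r.observe();print(s['tool_pos'],s['tcp_rot'],s['ft_force'],s['moment'],s['width'])
p,d=r.camera('wrist');cv2.imwrite('pics/w13.png',p[:,:,::-1])
```

```text
[0.53839111 0.07055395 0.08351833] [-3.14015329e+00 -5.49658356e-02  1.18217456e-03] [-0.48279881  0.24774973  0.11813389] [ 0.0200664  -0.11384716 -0.01416325] 0.04182853302108816
```

View pics/w13.png

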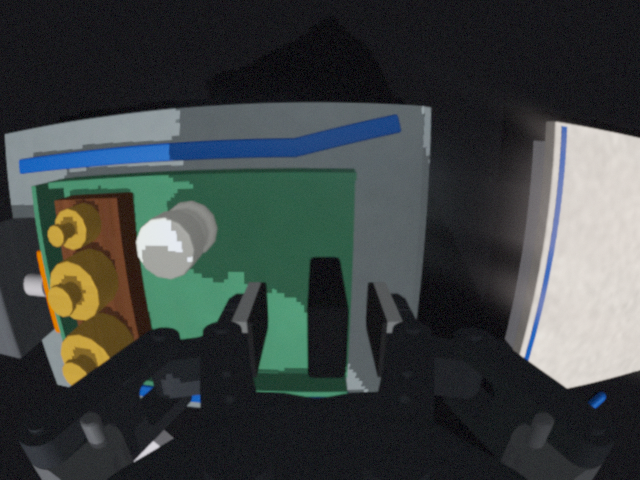

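Released. The block (308–348) stands free between the pads (265 and 370). Lifting away.

move_arm:
  deltas:
    - [0,0,-0.005,0,0,0,130]
    - [0,0,-0.01,0,0,0,130]
    - [0,0,-0.02,0,0,0,130]
    - [0,0,-0.03,0,0,0,130]
    - [0,0,-0.03,0,0,0,130]
    - [0,0,-0.03,0,0,0,130]
    - [-0.02,0,-0.02,0,0,0,130]
    - [-0.03,0.03,0,0,0,0,130]
    - [-0.03,0.03,0,0,0,0,130]
    - [-0.03,0.03,0,0,0,0,130]

```text
clock: 17.1
tool_pos: [0.4328, -0.0226, 0.23]
tcp_rot: [3.141, 0.057, 0.003]
ft_force: [1.1, -1.4, 0.1]
width: 0.0416
```

move_arm:
  deltas:
    - [-0.02,0.035,0,0,0,0,130]
    - [-0.02,0.035,0,0,0,0,130]
    - [-0.02,0.035,0,0,0,0,130]
    - [0,0.035,0,0,0,0,130]
    - [0,0.035,0,0,0,0,130]
    - [0,0.035,0,0,0,0,130]
    - [0,0.02,0,0,0,0,130]
    - [0,0,0,0,0,0,130]

```text
clock: 17.77
tool_pos: [0.3811, -0.2593, 0.2298]
tcp_rot: [3.139, 0.043, 0.003]
ft_force: [-0.0, 0.0, -0.2]
width: 0.0415
```

```bash
python3 look.py t14
python3 - <<'E'
from h import *
p=np.load('pics/t14.npy')
cv2.imwrite('pics/t14z.png',cv2.resize(p[185:310,140:300,::-1],None,fx=4.5,fy=4.5,interpolation=cv2.INTER_CUBIC))
def bump(p):
    hsv=cv2.cvtColor(p,cv2.COLOR_RGB2HSV);H,S,V=[hsv[...,i].astype(int) for i in range(3)]
    m=(H<15)&(S>150)&(V>100);m[:,:165]=0;m[:,183:]=0;m[:225]=0;m[275:]=0
    w=m*1.0; ys,xs=np.nonzero(m);print('bumper cols',xs.min(),xs.max(),'mean',xs.mean().round(2),'n',len(xs))
    print([p[248,x].tolist() for x in range(170,186)])
bump(np.load('pics/top0rgb.npy'));bump(p)
q,d=r.camera('scene');cv2.imwrite('pics/s14.png',q[:,:,::-1])
E
```

```text
t 17.77 pos [ 381.1 -259.3  229.8] rot [3.1391e+00 4.3300e-02 2.6000e-03] yaw 1.581492144757516 F [-0.   0.  -0.2] M [ 0.02 -0.02  0.02] w 0.0415
green in dock axes x -54.7 54.1 y 35.7 187.5
far 36 median x 53.3 slope deg -0.03
near 36 median x -53.8 slope deg 0.17
bumper cols 174 178 mean 175.62 n 86
[[170, 164, 167], [101, 98, 100], [81, 83, 86], [92, 86, 78], [202, 110, 56], [240, 131, 36], [240, 139, 38], [194, 109, 35], [91, 51, 34], [93, 65, 49], [123, 122, 121], [143, 150, 153], [142, 149, 153], [141, 147, 152], [141, 150, 155], [142, 150, 155]]
bumper cols 173 182 mean 174.78 n 46
[[170, 162, 165], [99, 96, 98], [75, 74, 76], [194, 105, 50], [240, 132, 31], [241, 141, 42], [189, 130, 68], [72, 122, 88], [56, 95, 71], [40, 54, 45], [38, 58, 44], [88, 67, 50], [109, 70, 47], [108, 70, 43], [161, 116, 59], [195, 140, 60]]
```

View pics/t14z.png

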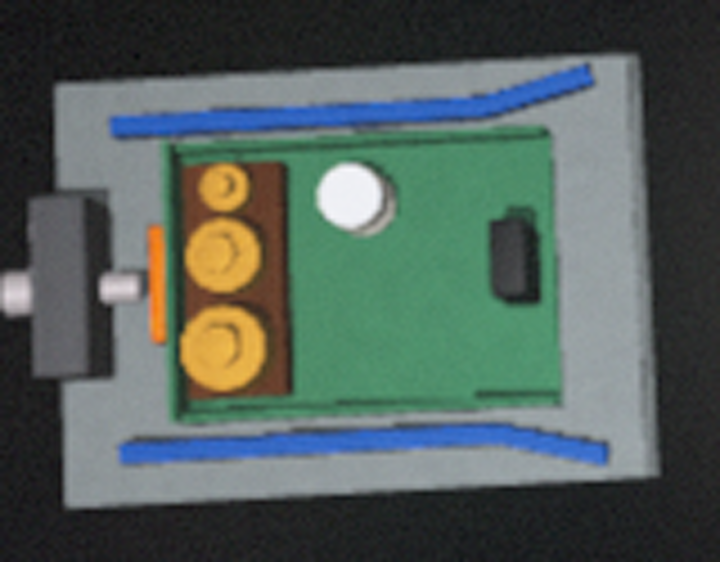

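View pics/s14.png

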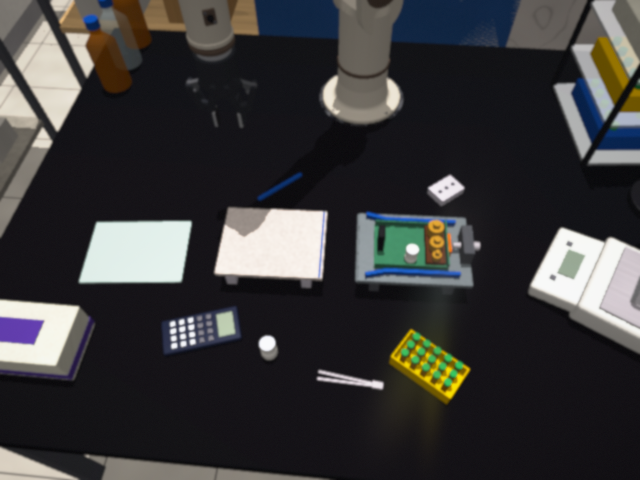

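The tray sits straight between the rails, touching the orange pad. The pad's back edge has moved about 1 px (about 1.7 mm) from its first position, so it is still squeezed. The jar is standing, the bystanders look unmoved and the gripper is clear. Handing in.

Run:
```python
from workcell import r
print(r.sign_off())
```

```text
the job is handed in; nothing more can be done
None
```

The tray is in the dock with its nose squeezing the orange bumper, released and resting there; I handed the job in at about 18 s.

**How it went:** I pinched the tail block, turned the tray about 2° to line up with the dock, and slid it across the gap with 5–9 N down on the tail. I eased it down the 1.5 mm step onto the dock and felt for the bumper in 1 mm steps. The push peaked at about 6 N including sliding friction, which I estimate put 3–4 N on the bumper.

**Last checks:**
- **Bumper:** in the top view the pad stands about 1.7 mm behind its first position, against 2–3 mm estimated while pushing. The tray therefore sprang back slightly on release. The 1.7 mm comes from a shift of about one pixel, so it is rough.
- **Tray:** it is straight and centred between the rails to within about 1 mm.
- **Jar:** still standing on the tray.
- **Other items on the bench:** they look unmoved in the scene view; I compared them by eye only.
- **Robot:** the gripper is clear, with about zero force reading.

**Disagreement:** before the grasp, the wrist and top views differed by about 7 mm on where the tray's nose was. I used the top view, and it held up during the slide.

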